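# Roll the strips of a board flush

## Robot

A 6-joint arm with a two-finger parallel gripper is mounted at the origin on a cart in front of the work surface, level with it; the furniture and walls round the work are solid. World frame = base frame: x ahead of the robot, y to its left, z up, the work surface at z = 0. Lengths are in m, angles in rad, forces in N, time in s.
With the tool pointing down it reaches from about 0.25 to 0.775 m from the base axis. Payload 4 kg.
Tool frame: the origin (TCP) lies at the very end of the fingers, on their centre line; the grasp point (between the pads) lies 19 mm behind it; z points along the fingers, y is the line along which they close (so a half turn about z gives the same grasp; the last joint's range is limited). The gripper opens to 94 mm and grips with 3 to 60 N. Pads are 16 mm wide; open, the fingers measure 119 mm over their backs; the gripper's body (75 mm by 177 mm) begins 78 mm behind the grasp point.
Start: joints at [-1.312, 0.087, 1.371, -0, 1.684, -0.103], TCP at [0.195, -0.514, 0.206] pointing down, gripper open.
Joint ranges: [-3.1, 3.1], [-0.76, 2.03], [0.27, 2.55], [-1.08, 4.22], [0.17, 2.65], [-2.57, 2.57]. Speed limits (rad/s): [2.79, 2.79, 3.14, 3.14, 3.14, 3.14].

## Interface

Orientations are given as [roll, pitch, yaw] about the fixed x, y, z axes, in that order (R = Rz(yaw) Ry(pitch) Rx(roll)).
In Python, from bench import robot, snapshot, finder gives the robot as it stands.
- The arm moves only by the tool drive_tool, never from a script. Its argument "deltas" is text: rows parted by semicolons, each of 7 numbers parted by spaces: the shift along the tool's x, y, z each as a share of 100 mm, from -1 to 1, then the turn, a rotation vector about the tool's x, y, z each as a share of 90 degrees, from -1 to 1, then the finger opening in mm, from 0 to 94. In form: tx ty tz rx ry rz gripper; .... A call has 1 to 5 rows; each row is the pose to reach, as a shift and turn from the pose commanded when the call began, along the tool's axes at that moment; what a row does not reach only later rows make up. A row lasts 1/10 s, in which the tool goes at most 50 mm and 8.59 degrees, less where a joint would pass 70% of its speed; a pose out of reach is approached as far as the arm can. A call with a number of a shift or a turn outside -1 to 1 is refused whole. A call with a gripper value outside its range is refused whole. The fingers move at their own pace and stop on an object; the grip force is fixed at half the most. Time passes only in rows, so rows that repeat a pose let the fingers close. It gives the time, the measured TCP pose, the force, the opening and the grip force at its end, in the units of the state.
- robot.get_obs(): the state, without advancing time (a new reading comes with each control period).
- snapshot(name): name is "scene" or "top" or "wrist"; returns a dict with "img" (384x512x3 uint8, red, green, blue), "fx", "fy", "cx", "cy" (pixels), "T" (4x4, takes a point from camera to world coordinates); the wrist camera has in their place "hand_eye" (4x4, takes a point from camera to tool coordinates, whose origin is the TCP and whose axes are the flange's). Camera axes: x right, y up, looking along -z (the intrinsics and any distortion apply to the point x, -y, -z); pixel columns grow to the right and rows downward; lengths in m; the calibration is good to about 2 mm. A picture is of the moment at which its call begins: read the wrist's pose just before it. There is no depth.
- robot.close_job(): hands the job in; it is judged then, once.
Trained networks look in the newest picture that a camera, given by its name, has taken for a name from the list of things; names that differ only in an ending like _2 or _b are one class to them, and where a whole thing is asked for, a point or a joint stands for the part that bears it (a point fixed in the world has none). Each returns a list of dicts, best first, with "confidence" (0 to 1); they miss things now and then, are a little off and sometimes report something else, mostly with a low value. They report only what shows in the picture. A call takes as long as a camera call. They do not tell look-alikes from the thing itself.
- finder.look_for(camera, thing): "xy" ([column, row] in pixels, amid what is visible of it).
- finder.masks_of(camera, thing): "region" (384x512 bool, what is visible of it) and "xy" ([column, row] in pixels, amid what is visible of it).
- finder.landmark_of(camera, thing): "xy" ([column, row] in pixels: a listed point, or the origin of a listed thing).
The state is a dict: "time": time; "joint_positions": joint angles; "qvel": joint speeds; "joint_torque": joint torques, N m; "tool_pos": TCP position; "ee_rot": TCP orientation; "wrist_force": force on the tool from outside, world axes, zero at the start; "wrist_torque": the same for the moment, N m; "width": finger opening in m; "finger_force": force on a finger pad.
Only numpy, scipy, OpenCV 4.12 (cv2) and the standard library are available. Lean on these libraries where they do the work, as an engineer would, in place of code of your own. Each camera call takes 0.05 s, during which the arm holds its last target. There are 200 camera calls.

## Task

The six pale strips of the wooden board stand proud in their frame. Take the hand roller out of its cradle by the handle and roll it along the board with firm, even pressure, from its open left end to the end under the shelf, until every strip is flush with the rim; press with the roller only, not with the gripper, and do not ram it down. Then stand the roller back in its cradle as it was and let go, leaving the other things where they are.

Things in the scene. Friction and masses are not known exactly. Their poses are not given: they have to be found in the camera images.
- board: Strip board fixed to the worktop, 210 (x) x 190 mm, 30 mm high: a wooden frame holding six pale wooden strips. Origin at the centre of its underside; x points from its open end (at the robot's left) to its covered end under the shelf (at the right), y along the strips, z up.
- board_top (a point): Centre of the board at rim height (z = 0.030 on the board), board axes. The six strips lie side by side, each 150 mm long (y) and 29 mm wide (x), centres at x = -0.075, -0.045, -0.015, 0.015, 0.045, 0.075 (strip1 at the open end, strip6 under the shelf). A flush strip's top is level with the rim. A steady 12 to 20 N on the roller puts them down.
- strip1 (a joint): How far strip1 (at x = -0.075 on the board) stands above the rim, m: 0 = flush, at most 0.005. A stiff clip holds it where it is: pushing it down takes about 5 N per strip, and it stays down.
- strip2 (a joint): How far strip2 (at x = -0.045 on the board) stands above the rim, m: 0 = flush, at most 0.005. A stiff clip holds it where it is: pushing it down takes about 5 N per strip, and it stays down.
- strip3 (a joint): How far strip3 (at x = -0.015 on the board) stands above the rim, m: 0 = flush, at most 0.005. A stiff clip holds it where it is: pushing it down takes about 5 N per strip, and it stays down.
- strip4 (a joint): How far strip4 (at x = 0.015 on the board) stands above the rim, m: 0 = flush, at most 0.005. A stiff clip holds it where it is: pushing it down takes about 5 N per strip, and it stays down.
- strip5 (a joint): How far strip5 (at x = 0.045 on the board) stands above the rim, m: 0 = flush, at most 0.005. A stiff clip holds it where it is: pushing it down takes about 5 N per strip, and it stays down.
- strip6 (a joint): How far strip6 (at x = 0.075 on the board) stands above the rim, m: 0 = flush, at most 0.005. A stiff clip holds it where it is: pushing it down takes about 5 N per strip, and it stays down.
- shelf: Small fixed wooden shelf over the right end of the board: slab 150 (x) x 220 mm, underside 250 mm and top 266 mm above the worktop, on two 22 mm posts at x = 0.024, y = +-0.080 and a 12 mm foot from x = 0 to 0.090. Origin on the worktop under the slab's centre, always 127 mm beyond the board's centre; axes as the board's.
- shelf_edge (a point): Middle of the slab's lower front edge, above board x = 0.052: it covers the last strips, so a gripper held upright strikes it there. Keep the tool leaning back 25 to 45 degrees, its body towards the board's open end.
- roller: Loose hand roller, about 0.33 kg. Origin at the drum's centre on its axle; y along the axle, z along the fork arms, away from the drum. Wooden drum 50 mm across, 86 mm long, turning freely; steel fork arms 12 mm thick at y = +-0.054. In its cradle it leans back (to -x) 8 degrees, so that its handle stands 36 degrees from vertical.
- crosspiece (a point): Middle of the fork's crosspiece (8 mm thick, 116 mm long in y), at z = 0.040 in the roller's frame; roller axes. From here a flat-sided wooden handle rises along (-0.469, 0, 0.883), 28 degrees from the roller's z: 24 mm wide in y (grip across these sides), 20 mm thick, from 8 to 86 mm along that direction.
- handle (a point): Centre of the handle's section 52 mm along it from the crosspiece, a good place to grip: (-0.0244, 0, 0.0859) in the roller's frame; roller axes.
- drum (a joint): Angle (rad) that the drum has turned on its axle, 0 at the start, growing when rolled to the roller's +x; 25 mm of rolling is 1 rad.
- cradle: The roller's fixed cradle: wooden foot 100 x 150 x 12 mm with a shallow V along y in which the drum lies, and two dark steel back stops (tops 84 mm above the worktop, at x = -0.016, y = +-0.058) on which the fork's arms lean back. Origin at the centre of its underside; +x is the side away from the handle's lean. The roller stands in it with its x and y along the cradle's (leaning back 8 degrees).
- cradle_seat (a point): Where the drum's centre is when the roller stands in the cradle: 45 mm above the cradle's origin.
- tub: Bystander: pale round tub with a wooden lid, 110 mm across, 109 mm high. Origin at the centre of its underside. It and the cradle change places between starts.
- jar: Bystander on the shelf: jar with a screw cap, 52 mm across, 98 mm high. Origin at its underside.
- mug: Bystander on the worktop: mug 86 mm across, 128 mm high. Origin at its underside.
- tea_carton: Bystander: flat tea carton 62 x 138 x 30 mm lying on the shelf. Origin at its underside.
- snack: Bystander: small snack pack 46 x 93 x 17 mm on the worktop. Origin at its underside.
Not all that is in view belongs to the job. What is shaped like the roller but turquoise is not meant.

How it is judged:
On the way, in this order (a step that is already met when the one before it is completed fails the run):
1. the roller is lifted out of its cradle (drum centre 30 mm above its seat) (z of roller in the frame of cradle above 0.075 m), for 0.1 s.
2. the strip at the open end is rolled flush (within 1.5 mm) while the one under the shelf still stands more than 2.5 mm proud (value of joint strip1 below 0.0015 m and value of joint strip6 above 0.0025 m), for 0.1 s.
3. all six strips are flush within 1.5 mm, with the drum rolled, not dabbed, over them (turned more than 3 rad) (value of joint each of strip1, strip2, strip3, strip4, strip5, strip6 below 0.0015 m and (value of joint drum above 3 rad or value of joint drum below -3 rad)), for 0.2 s.
At the end, for the whole second after the job is handed in: All six strips are flush within 1.5 mm; the roller stands at rest in its cradle, drum centre within 12 mm of the seat, axle along the cradle within 0.15 rad, fork within 0.3 rad of upright (value of joint each of strip1, strip2, strip3, strip4, strip5, strip6 below 0.0015 m and distance between roller and cradle_seat below 0.012 m and angle between the y axis of roller and the y axis of cradle, either way round below 0.15 rad and angle between roller's own z axis and vertical below 0.3 rad and linear speed of roller below 0.02 m/s); the robot touches nothing.
It fails at once if the roller is rammed onto the board (over 45 N) (contact force between roller and board above 45 N).
It fails at once if the gripper or arm presses on the board (over 3 N) (contact force between any of the fingers, the arm and board above 3 N).
It fails at once if the tub, jar, mug, tea carton or snack pack is moved more than 30 mm (distance of any of tub, jar, mug, tea_carton, snack from where it was at the start of the episode above 0.03 m).
It also fails if it takes over 67 s, if anything falls off the work surface, if the arm or the gripper's body presses on something with over 40 N, if the wrist force passes 120 N, or if a joint passes its speed limit or range.

## Working session

There is one attempt and no reset: what is moved stays moved. The work goes in short steps, Python scripts to look and compute and a tool call to move; the robot and the scene stay as the last step left them, time stands still between calls to the robot, and variables do not carry over. Pictures are saved under pics/ and viewed, at most 10 in all, crops included, and the job is handed in when it is done.

Besides the shell and the picture viewer there is one more tool, called as a command line: name --argument value ..., lists and objects as JSON in quotes. drive_tool: Moves the arm, as the interface text tells. Shift numbers are shares of 100 mm and turn numbers shares of 90 degrees, none past 1 either way. Its arguments: {"type":"object","properties":{"deltas":{"type":"string"}},"required":["deltas"]}

```bash
mkdir -p pics; cat > h.py <<'E'
import numpy as np, cv2
from scipy.spatial.transform import Rotation as R
from bench import robot, snapshot, finder
def snap(c,save=None):
    o=robot.get_obs(); s=snapshot(c)
    if c=="wrist":
        T=np.eye(4);T[:3,:3]=R.from_euler('xyz',o['ee_rot']).as_matrix();T[:3,3]=o['tool_pos'];s['T']=T@s['hand_eye']
    if save: cv2.imwrite(f'pics/{save}.png',s['img'][:,:,::-1])
    return s
def ray(s,xy):
    d=np.array([(xy[0]-s['cx'])/s['fx'],-(xy[1]-s['cy'])/s['fy'],-1]);d=s['T'][:3,:3]@d
    return s['T'][:3,3],d/np.linalg.norm(d)
def tri(rs):
    A=0;b=0
    for o,d in rs:
        P=np.eye(3)-np.outer(d,d);A=A+P;b=b+P@o
    p=np.linalg.solve(A,b);return p,[np.linalg.norm(np.cross(p-o,d)) for o,d in rs]
def onz(s,xy,z):
    o,d=ray(s,xy);return o+d*(z-o[2])/d[2]
def proj(s,p):
    q=np.linalg.inv(s['T'])@np.append(p,1);return [s['cx']+s['fx']*q[0]/-q[2],s['cy']-s['fy']*q[1]/-q[2]]
def rel(p,rot):
    # target TCP pose -> deltas in shares from current MEASURED pose
    o=robot.get_obs();R0=R.from_euler('xyz',o['ee_rot']);
    return np.round(R0.inv().apply(np.array(p)-o['tool_pos'])/.1,3), np.round((R0.inv()*rot).as_rotvec()/(np.pi/2),3)
E
python3 - <<'E'
from h import *
S={c:snap(c,c) for c in("scene","top","wrist")}
a=[cv2.imread(f'pics/{c}.png') for c in("scene","top")]
cv2.imwrite('pics/both.png',cv2.resize(np.vstack(a),None,fx=.78,fy=.78) )
for c in S:
    print(c,S[c]['fx'],S[c].keys() if c=='scene' else '',S[c]['T'][:3,3].round(3))
    for t in["board_top","board","shelf_edge","roller","crosspiece","handle","cradle","cradle_seat","tub"]:
        print(t,[(np.round(d['xy']).astype(int).tolist(),round(d['confidence'],2)) for d in finder.landmark_of(c,t)[:3]])
E
```

```text
scene 498.4553551510841 dict_keys(['img', 'fx', 'fy', 'cx', 'cy', 'T']) [-0.539  0.226  1.467]
board_top []
board [([170, 234], 0.54), ([185, 209], 0.22)]
shelf_edge [([304, 182], 0.96)]
roller [([184, 241], 0.9), ([124, 215], 0.83), ([126, 271], 0.73)]
crosspiece [([180, 235], 0.79), ([133, 217], 0.68), ([122, 266], 0.65)]
handle [([150, 215], 0.97), ([118, 253], 0.73), ([172, 233], 0.6)]
cradle [([187, 249], 0.83)]
cradle_seat [([183, 243], 0.64)]
tub [([182, 209], 0.92), ([172, 233], 0.17)]
top 440.6236532937024  [0.316 0.01  1.602]
board_top [([284, 209], 0.63)]
board [([281, 209], 0.93)]
shelf_edge [([304, 206], 0.91)]
roller [([121, 226], 0.75), ([182, 212], 0.61)]
crosspiece [([134, 168], 0.93), ([120, 216], 0.8), ([174, 215], 0.77)]
handle [([112, 205], 0.63), ([148, 162], 0.62)]
cradle [([183, 212], 0.71), ([335, 193], 0.19)]
cradle_seat [([178, 214], 0.76), ([284, 208], 0.16)]
tub [([188, 168], 0.74)]
wrist 268.69648186925343  [ 0.264 -0.488  0.384]
board_top []
board []
shelf_edge []
roller []
crosspiece []
handle []
cradle []
cradle_seat []
tub []
```

View pics/both.png

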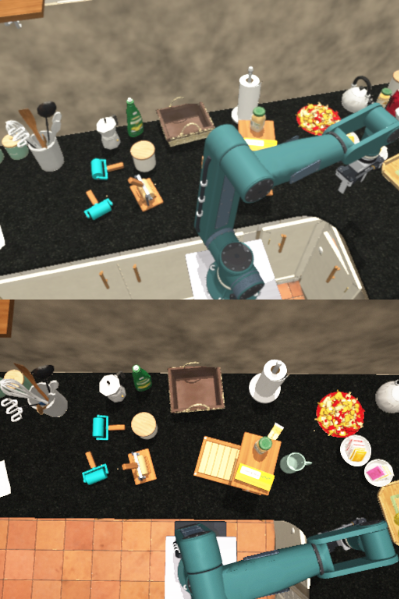

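The picture shows three roller-like things. In the top view the wooden roller in its cradle is at about (182,212), and turquoise decoys are at (121,226) and (134,168). The tub is at (188,168) and the board at (281,209). I choose the wooden one and will check it in a close crop.

```bash
python3 - <<'E'
from h import *
a=cv2.imread('pics/top.png');b=cv2.imread('pics/scene.png')
c=[cv2.resize(a[175:255,130:230],(400,320),interpolation=3),cv2.resize(b[200:280,140:240],(400,320),interpolation=3),cv2.resize(a[165:265,240:365],(400,320),interpolation=3),cv2.resize(b[140:240,260:385],(400,320),interpolation=3)]
cv2.imwrite('pics/crop.png',cv2.resize(np.vstack([np.hstack(c[:2]),np.hstack(c[2:])]),(750,600)))
s=snap('scene');t=snap('top')
for n,x,y in[("seat",(183,243),(178,214)),("roller",(184,241),(182,212)),("cross",(180,235),(174,215)),("cradle",(187,249),(183,212)),("edge",(304,182),(304,206)),("tub",(182,209),(188,168))]:
    print(n,*tri([ray(s,x),ray(t,y)]))
print(onz(t,(281,209),0),onz(t,(284,209),.03))
for th in("cradle","board"):
  for m in finder.masks_of('top',th)[:2]:
    pts=np.argwhere(m['region'])[:,::-1].astype(np.float32);r=cv2.minAreaRect(pts);print(th,m['confidence'],r)
E
```

```text
seat [0.46228859 0.28486953 0.04924012] [np.float64(0.0007933889495120993), np.float64(0.0007933889495120366)]
roller [0.47088623 0.27615198 0.0455944 ] [np.float64(0.005429106435408606), np.float64(0.005429106435408541)]
cross [0.45307782 0.28792077 0.11046487] [np.float64(0.0011534726330586938), np.float64(0.0011534726330588107)]
cradle [ 0.47528632  0.27679365 -0.00955635] [np.float64(0.00048576967620506676), np.float64(0.0004857696762050101)]
edge [ 0.4720059  -0.13717038  0.2494536 ] [np.float64(0.002439144822978784), np.float64(0.002439144822978791)]
tub [0.63663726 0.26592678 0.01531714] [np.float64(0.006884568368998159), np.float64(0.006884568368998225)]
[ 0.48834515 -0.08312861  0.        ] [ 0.48520948 -0.09212828  0.03      ]
cradle 0.68 ((182.32569885253906, 214.75230407714844), (40.8991813659668, 28.35165786743164), 73.3007583618164)
board 0.67 ((278.67431640625, 206.34649658203125), (50.1797981262207, 56.106040954589844), 14.931416511535645)
board 0.59 ((185.5, 161.5), (33.941123962402344, 31.11269760131836), 45.0)
```

View pics/crop.png

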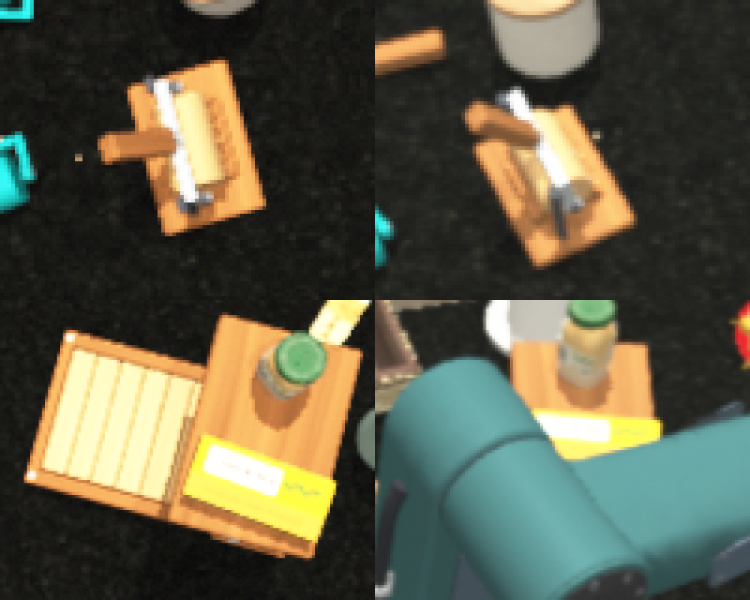

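The crop confirms it: at top-view (182,212) a pale wooden drum with a steel fork stands in a wooden cradle, its brown handle leaning to image left. The board's open end is on the left, with the shelf, jar and yellow carton on the right.

```bash
cat >> h.py <<'E'
def pose(yaw,lean,sgn):
    # tool rot: y = sgn*roller y, z = -handle dir; yaw of roller x, lean of handle from vertical (rad)
    rx=np.array([np.cos(yaw),np.sin(yaw),0]);ry=np.array([-np.sin(yaw),np.cos(yaw),0])
    h=-np.sin(lean)*rx+np.array([0,0,np.cos(lean)]);z=-h;y=sgn*ry
    return R.from_matrix(np.column_stack([np.cross(y,z),y,z]))
E
python3 - <<'E'
from h import *
o=robot.get_obs();print({k:np.round(v,3).tolist() for k,v in o.items()})
R0=R.from_euler('xyz',o['ee_rot']);print(R0.as_matrix().round(2));s=snap('wrist');print(s['hand_eye'].round(3),s['cx'],s['cy'])
for sg in(1,-1):
  for yaw,lean,p in((-87,0,[.42,-.03,.45]),(-69,0,[.46,.30,.35]),(-69,36,[.46,.30,.35])):
    print(sg,yaw,lean,*rel(p,pose(np.radians(yaw),np.radians(lean),sg)))
E
```

```text
{'time': 1.7, 'joint_positions': [-1.312, 0.087, 1.371, 0.0, 1.684, -0.103], 'qvel': [-0.002, 0.003, 0.0, -0.0, -0.001, -0.001], 'joint_torque': [0.0, -34.003, -30.259, 0.072, 0.024, -0.0], 'tool_pos': [0.195, -0.514, 0.205], 'ee_rot': [3.141, -0.0, 0.362], 'wrist_force': [0.364, 0.531, -1.027], 'wrist_torque': [0.005, -0.076, -0.014], 'finger_force': 0.0, 'width': 0.094}
[[ 0.94  0.35  0.  ]
 [ 0.35 -0.94 -0.  ]
 [ 0.    0.   -1.  ]]
[[-0.     0.967  0.256  0.074]
 [ 1.     0.     0.001 -0.   ]
 [ 0.001  0.256 -0.967 -0.179]
 [ 0.     0.     0.     1.   ]] 252.51040247027692 195.29508084339355
1 -87 0 [ 3.822 -3.733 -2.445] [ 0.     0.    -0.803]
1 -69 0 [ 5.364 -6.678 -1.446] [ 0.     0.    -1.003]
1 -69 36 [ 5.364 -6.678 -1.446] [-0.314 -0.313 -0.967]
-1 -87 0 [ 3.822 -3.733 -2.445] [ 0.    -0.     1.197]
-1 -69 0 [ 5.364 -6.678 -1.446] [ 0.    -0.     0.997]
-1 -69 36 [ 5.364 -6.678 -1.446] [-0.312  0.314  0.961]
```

drive_tool --deltas "0 0 -0.5 0 0 0 94; 0 0 -1 0 0 0 94"

```text
time: 1.95
tool_pos: [0.1942, -0.5127, 0.3031]
ee_rot: [-3.134, -0.001, 0.362]
wrist_force: [-0.0, -1.1, 0.1]
width: 0.094
finger_force: 0.0
```

drive_tool --deltas "0.35 -0.3 -0.5 0 0 0 94; 0.7 -0.6 -1 0 0 0 94; 0.7 -0.6 -1 0 0 0 94"

```text
time: 2.25
tool_pos: [0.2395, -0.4322, 0.409]
ee_rot: [3.137, -0.0, 0.362]
wrist_force: [0.9, -0.2, 1.0]
width: 0.094
finger_force: 0.0
```

drive_tool --deltas "0.35 -0.35 -0.1 0 0 0 94; 0.7 -0.7 -0.2 0 0 0 94; 0.95 -0.95 -0.4 0 0 0 94"

```text
time: 2.55
tool_pos: [0.2945, -0.3085, 0.4455]
ee_rot: [-3.14, -0.0, 0.363]
wrist_force: [0.7, -0.9, 0.6]
width: 0.0941
finger_force: 0.0
```

drive_tool --deltas "0.35 -0.35 0 0 0 0 94; 0.7 -0.7 0 0 0 0 94; 0.95 -0.95 0 0 0 0 94"

```text
time: 2.85
tool_pos: [0.3498, -0.1861, 0.4463]
ee_rot: [3.14, -0.001, 0.363]
wrist_force: [0.4, -0.3, -1.5]
width: 0.0942
finger_force: 0.0
```

drive_tool --deltas "0.35 -0.35 0 0 0 0 94; 0.7 -0.7 0 0 0 0 94; 0.95 -0.95 0 0 0 0 94"

```text
time: 3.15
tool_pos: [0.405, -0.0635, 0.4458]
ee_rot: [3.141, -0.001, 0.364]
wrist_force: [0.9, -0.5, 0.4]
width: 0.094
finger_force: 0.0
```

drive_tool --deltas "0.2 -0.2 0 0 0 -0.09 94; 0.25 -0.25 0 0 0 -0.18 94; 0.25 -0.25 0 0 0 -0.27 94; 0.25 -0.25 0 0 0 -0.36 94; 0.25 -0.25 0 0 0 -0.45 94"

```text
time: 3.65
tool_pos: [0.4191, -0.0336, 0.4456]
ee_rot: [3.141, -0.0, 1.075]
wrist_force: [-0.3, 0.8, 0.1]
width: 0.0941
finger_force: 0.0
```

drive_tool --deltas "0 0 0 0 0 -0.09 94; 0 0 0 0 0 -0.18 94; 0 0 0 0 0 -0.27 94; 0 0 0 0 0 -0.35 94; 0 0 0 0 0 -0.35 94"

```text
time: 4.15
tool_pos: [0.419, -0.0338, 0.4456]
ee_rot: [3.141, 0.0, 1.618]
wrist_force: [0.3, 0.1, 0.2]
width: 0.0937
finger_force: 0.0
```

```bash
python3 - <<'E'
from h import *
w=snap('wrist','w1');t=snap('top','top2');s=snap('scene','scene2')
cv2.imwrite('pics/w1b.png',np.hstack([cv2.imread('pics/w1.png')]))
for c,S in(('wrist',w),('top',t),('scene',s)):
    for n in["board_top","board","shelf_edge","roller","crosspiece","handle","cradle_seat","cradle"]:
        print(c,n,[(np.round(d['xy'],1).tolist(),round(d['confidence'],2)) for d in finder.landmark_of(c,n)[:3]])
print(onz(w,(w['cx'],w['cy']),0))
E
```

```text
wrist board_top [([286.8, 183.0], 0.71)]
wrist board [([282.4, 180.8], 0.86)]
wrist shelf_edge [([288.0, 248.9], 0.78)]
wrist roller []
wrist crosspiece []
wrist handle []
wrist cradle_seat []
wrist cradle [([267.5, 228.4], 0.75), ([284.3, 4.2], 0.72)]
top board_top []
top board []
top shelf_edge [([302.7, 205.1], 0.58), ([180.6, 211.7], 0.47)]
top roller [([121.3, 227.7], 0.9), ([181.3, 210.7], 0.71), ([124.1, 166.0], 0.56)]
top crosspiece [([119.2, 215.7], 0.95), ([176.0, 210.7], 0.65), ([133.6, 166.7], 0.61)]
top handle [([166.3, 212.6], 0.96), ([147.0, 164.7], 0.75), ([115.3, 204.7], 0.62)]
top cradle_seat [([178.2, 215.1], 0.66), ([182.3, 213.4], 0.24)]
top cradle [([181.9, 211.9], 0.73)]
scene board_top []
scene board []
scene shelf_edge [([304.6, 180.4], 0.68)]
scene roller [([184.9, 245.2], 0.97), ([126.5, 272.1], 0.85), ([123.9, 216.1], 0.63)]
scene crosspiece [([182.9, 235.5], 0.96), ([136.1, 217.9], 0.93), ([123.9, 264.8], 0.56)]
scene handle [([148.7, 216.4], 0.9), ([118.1, 252.2], 0.83), ([171.4, 233.7], 0.71)]
scene cradle_seat [([184.5, 245.7], 0.81)]
scene cradle [([188.4, 250.7], 0.9)]
[ 4.23322770e-01 -1.24485179e-01 -1.11022302e-16]
```

View pics/w1.png

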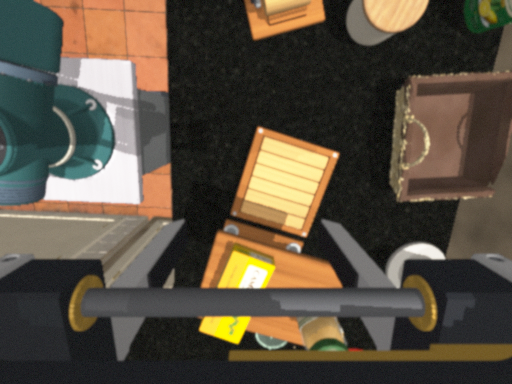

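The wrist view shows the board with its open-end corners at (260,128) and (338,152). The visible far part is near (232,216), with the shelf front at (220,232)–(305,250).

```bash
python3 - <<'E'
from h import *
from scipy.optimize import least_squares
w=snap('wrist');im=w['img']
# sub-pixel board outline: wood colour vs dark worktop
hsv=cv2.cvtColor(im,cv2.COLOR_RGB2HSV)
a=onz(w,(260,128),.03);b=onz(w,(338,152),.03);c=onz(w,(232,216),.03)
print(a,b,c,np.linalg.norm(a-b),'yaw from open edge',np.degrees(np.arctan2(*(b-a)[1::-1]))-90)
e=(b-a)/np.linalg.norm(b-a);x=np.cross(e,[0,0,1]);print('x',x,'yaw',np.degrees(np.arctan2(x[1],x[0])),'centre',(a+b)/2+.105*x)
ce=(a+b)/2+.105*x
yaw=np.arctan2(x[1],x[0]);y=np.cross([0,0,1],x)
print('edge pix', [np.round(proj(w,q),1) for q in (ce+.052*x+[0,0,.22],ce,ce+.105*x-.095*y,ce-.105*x+.095*y)])
print('z board_top lm',onz(w,(286.8,183),.03),'edge lm',onz(w,(288,248.9),.25))
t=snap('top');s=snap('scene')
for n,p,q in(("seat",(178.2,215.1),(184.5,245)),("handle",(166.3,212.6),(171.5,233.5)),("cross",(175,212),(182,235.2)),("edge",(303,205.5),(304.5,181))):
    print(n,*tri([ray(t,p),ray(s,q)]))
E
```

```text
[0.43190399 0.03361168 0.03      ] [ 0.60579141 -0.00937312  0.03      ] [ 0.37735715 -0.16873632  0.03      ] 0.1791215444117018 yaw from open edge -103.88509953619712
x [-0.23997559 -0.97077892  0.        ] yaw -103.88509953619712 centre [ 0.49365026 -0.08981251  0.03      ]
edge pix [array([290. , 249.1]), array([284.2, 185.4]), array([231.5, 216.1]), array([340.3, 152.7])]
z board_top lm [ 0.49902074 -0.08407114  0.03      ] edge lm [ 0.47808705 -0.14010034  0.25      ]
seat [0.45853943 0.28314502 0.04228064] [np.float64(0.0013307484733421353), np.float64(0.0013307484733421882)]
handle [0.46059476 0.31389496 0.11660235] [np.float64(0.0018728388253467741), np.float64(0.0018728388253465844)]
cross [0.46433927 0.28506856 0.09337296] [np.float64(0.0018100432630397713), np.float64(0.0018100432630398006)]
edge [ 0.47238374 -0.13603958  0.25411158] [np.float64(7.513719362151656e-05), np.float64(7.513719362153136e-05)]
```

```bash
python3 - <<'E'
from h import *
print(*rel([.43,.36,.26],pose(np.radians(-69),np.radians(36),1)))
print(robot.get_obs()['joint_positions'].round(2) if hasattr(robot.get_obs()['joint_positions'],'round') else robot.get_obs()['joint_positions'])
E
```

```text
[3.929 0.296 1.854] [-0.064 -0.396 -0.196]
[-0.22 -0.12  1.09 -0.    2.17 -0.26]
```

drive_tool --deltas "0.48 0 0.1 0 0 0 94; 0.95 0.1 0.2 0 0 0 94"

```text
time: 5.85
tool_pos: [0.4243, 0.0615, 0.426]
ee_rot: [3.14, 0.0, 1.614]
wrist_force: [-0.1, -0.3, 0.6]
width: 0.0938
finger_force: 0.0
```

drive_tool --deltas "0.48 0 0.1 0 0 0 94; 0.95 0.1 0.3 0 0 0 94; 1 0.1 0.4 0 0 0 94"

```text
time: 6.15
tool_pos: [0.4294, 0.1656, 0.3831]
ee_rot: [-3.139, -0.001, 1.625]
wrist_force: [0.5, 0.8, -0.2]
width: 0.0942
finger_force: 0.0
```

drive_tool --deltas "0.48 0 0.1 0 0 0 94; 0.95 0 0.3 0 0 0 94; 1 0.1 0.6 0 0 0 94"

```text
time: 6.45
tool_pos: [0.4345, 0.2658, 0.3264]
ee_rot: [3.138, -0.003, 1.624]
wrist_force: [0.3, -0.5, -0.1]
width: 0.0938
finger_force: 0.0
```

drive_tool --deltas "0.4 0 0.2 -0.012 -0.08 -0.04 94; 0.8 0 0.4 -0.025 -0.16 -0.08 94; 0.98 0 0.65 -0.038 -0.24 -0.12 94; 0.98 0 0.65 -0.051 -0.32 -0.16 94; 0.98 0 0.65 -0.064 -0.396 -0.196 94"

```text
time: 6.95
tool_pos: [0.4305, 0.3603, 0.2593]
ee_rot: [-3.139, 0.634, 1.942]
wrist_force: [0.1, -0.2, 0.4]
width: 0.0941
finger_force: 0.0
```

drive_tool --deltas "0 0 0 0 0 0 94; 0 0 0 0 0 0 94"

```text
time: 7.15
tool_pos: [0.4305, 0.36, 0.26]
ee_rot: [3.141, 0.627, 1.936]
wrist_force: [-0.4, 0.5, 0.3]
width: 0.0941
finger_force: 0.0
```

```bash
python3 - <<'E'
from h import *
w=snap('wrist','w2')
for n in["roller","crosspiece","handle","cradle_seat","cradle"]:
    print(n,[(np.round(d['xy'],1).tolist(),round(d['confidence'],2)) for d in finder.landmark_of('wrist',n)[:3]])
x=np.array([np.cos(np.radians(-69)),np.sin(np.radians(-69)),0]);sd=np.array([.46,.284,.045])
print('pred seat,cross,handle,handle top,-y arm,+y arm',[np.round(proj(w,q)) .tolist() for q in (sd,sd-.0056*x+[0,0,.0396],sd-.0361*x+[0,0,.0817])])
print(robot.get_obs()['joint_positions'])
E
```

```text
roller [([465.0, 38.2], 0.64), ([186.3, 279.9], 0.62)]
crosspiece [([255.3, 152.7], 0.81), ([432.9, 62.6], 0.77)]
handle [([401.8, 99.2], 0.74), ([260.1, 161.4], 0.67)]
cradle_seat [([190.4, 347.1], 0.63)]
cradle [([256.5, 121.5], 0.7)]
pred seat,cross,handle,handle top,-y arm,+y arm [[253.0, 135.0], [253.0, 150.0], [253.0, 154.0]]
[ 0.90895335  0.329106    1.10434908 -0.58268135  1.99285984  0.37932621]
```

View pics/w2.png

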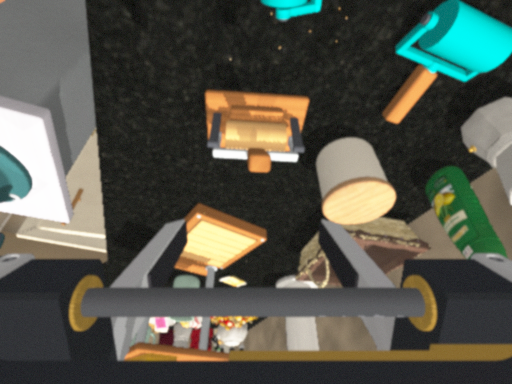

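The wrist view shows the wooden roller with drum (255,133), crosspiece from (213,153) to (299,160) and handle tip (259,165). The near edge of the cradle foot runs from (205,91) to (309,97). I'll fit the pose.

```bash
cat > fit.py <<'E'
from h import *
from scipy.optimize import least_squares
def pts(p):
    x=np.array([np.cos(p[2]),np.sin(p[2]),0]);y=np.array([-x[1],x[0],0]);k=np.array([0,0,1])
    sd=np.array([p[0],p[1],.045+p[3]]);l=np.radians(8);rz=np.cos(l)*k-np.sin(l)*x;rx=np.cos(l)*x+np.sin(l)*k
    H=sd+.04*rz+.086*(-.469*rx+.883*rz)
    return [sd+.044*rz-.058*y,sd+.044*rz+.058*y,H-.0*y,sd-.045*k+.012*k-.05*x-.075*y,sd-.045*k+.012*k-.05*x+.075*y],x,y,sd,sd+.04*rz+.052*(-.469*rx+.883*rz)
E
python3 - <<'E'
from fit import *
w=snap('wrist');t=snap('top');s=snap('scene')
im=w['img'][80:185,190:320];cv2.imwrite('pics/w2c.png',cv2.resize(im[:,:,::-1],None,fx=5,fy=5,interpolation=3))
uv=np.array([(212,153),(299,160),(259,165),(205,91),(309,97)])
f=lambda p:np.append((np.array([proj(w,q) for q in pts(p)[0]])-uv).ravel(),[p[3]/.002])
r=least_squares(f,[.46,.284,-1.2,0]);print(r.x,np.degrees(r.x[2]),r.fun.round(1));P=pts(r.x);print('handle',P[4])
print('top',proj(t,P[3]),proj(t,P[4]),'scene',proj(s,P[3]),proj(s,P[4]))
E
```

```text
[ 0.46637585  0.27785528 -1.28047857  0.00278937] -73.36601794809523 [ 0.4  0.6 -1.3 -1.9  1.  -2.1 -1.1  1.2  0.8  2.2  1.4]
handle [0.45603974 0.31245212 0.12947509]
top [np.float64(179.86758678591934), np.float64(212.8534798769219)] [np.float64(165.36200996110392), np.float64(213.44858670596994)] scene [np.float64(185.16863562436043), np.float64(241.93000902216892)] [np.float64(172.09202190410304), np.float64(232.32611489459484)]
```

View pics/w2c.png

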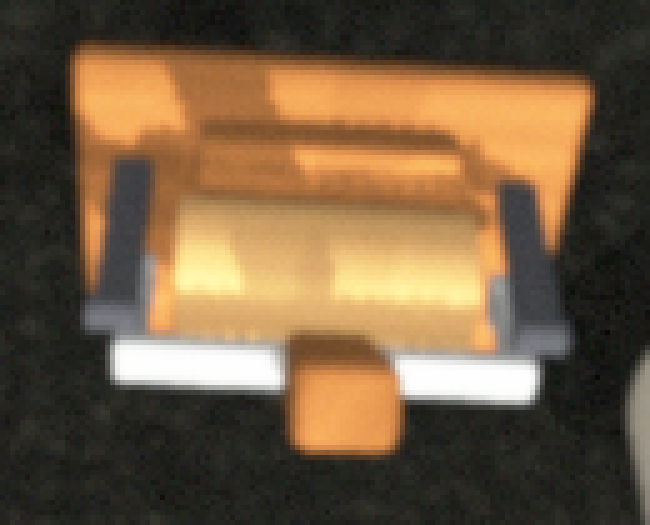

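The crop refines these to crosspiece ends (212,152) and (298,157), handle end (259,162.5), and foot corners (205,89) and (308.4,97).

```bash
python3 - <<'E'
from fit import *
w=snap('wrist')
uv=np.array([(212,152),(298,157),(259,162.5),(205,89),(308.4,97)])
f=lambda p:np.append((np.array([proj(w,q) for q in pts(p)[0]])-uv).ravel(),[p[3]/.002])
r=least_squares(f,[.46,.284,-1.2,0]);print(r.x,np.degrees(r.x[2]),r.fun.round(1));P=pts(r.x);print('seat',P[3],'handle',P[4])
T=pose(r.x[2],np.radians(36),1);z=T.apply([0,0,1])
for d in(.06,0):print('tcp',P[4]+z*.019-z*d,*rel(P[4]+z*.019-z*d,T))
E
```

```text
[ 4.64782928e-01  2.79318989e-01 -1.28522094e+00  6.03706643e-04] -73.63773554340132 [ 0.  -0.2 -0.7 -0.2  0.6 -1.5 -1.3  1.3  1.2  1.   0.3]
seat [0.46478293 0.27931899 0.04560371] handle [0.454611   0.31396447 0.12728942]
tcp [0.44782203 0.33708764 0.16045912] [0.368 0.079 0.973] [ 0.03  -0.001  0.041]
tcp [0.45775711 0.30324885 0.1119181 ] [0.368 0.05  1.573] [ 0.03  -0.001  0.041]
```

drive_tool --deltas "0.37 0.08 0.3 0.03 0 0.04 94; 0.37 0.08 0.7 0.03 0 0.04 94; 0.37 0.08 0.97 0.03 0 0.04 94; 0.37 0.08 0.97 0.03 0 0.04 94"

```text
time: 8.05
tool_pos: [0.4465, 0.3349, 0.156]
ee_rot: [-3.131, 0.632, 1.863]
wrist_force: [0.1, 0.2, 0.1]
width: 0.0938
finger_force: 0.0
```

drive_tool --deltas "0 -0.03 0.2 0 0 0 94; 0 -0.03 0.4 0 0 0 94; 0 -0.03 0.6 0 0 0 94; 0 -0.03 0.6 0 0 0 94"

```text
time: 8.45
tool_pos: [0.4542, 0.3025, 0.1113]
ee_rot: [-3.139, 0.628, 1.859]
wrist_force: [-0.3, -0.3, -0.4]
width: 0.0942
finger_force: 0.0
```

```bash
python3 - <<'E'
from fit import *
w=snap('wrist','w3')
p=[.46478,.27932,-1.2852,.0006];print([np.round(proj(w,q)).tolist() for q in pts(p)[0]],proj(w,pts(p)[4]))
print(robot.get_obs()['wrist_force'],robot.get_obs()['tool_pos'])
E
```

```text
[[187.0, 221.0], [328.0, 221.0], [260.0, 272.0], [172.0, 120.0], [343.0, 120.0]] [np.float64(258.30396429471443), np.float64(244.3124064124039)]
[ 0.06101749  0.95790307 -0.20620898] [0.45460684 0.30342107 0.11252625]
```

View pics/w3.png

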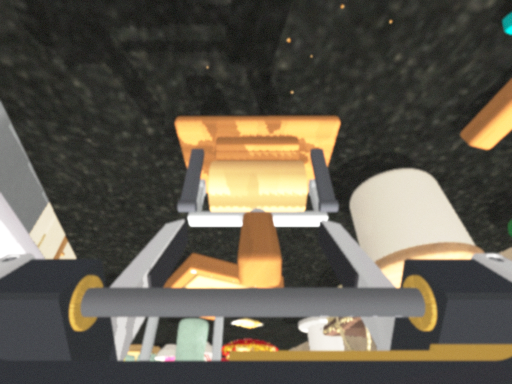

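The handle at column 260 lies midway between the fingers and the crosspiece is level, so I'm closing now.

drive_tool --deltas "0 0.03 0 0 0 0 60; 0 0.03 0 0 0 0 30; 0 0.03 0 0 0 0 10; 0 0.03 0 0 0 0 10; 0 0.03 0 0 0 0 10"

```text
time: 9.0
tool_pos: [0.4575, 0.3043, 0.1118]
ee_rot: [-3.141, 0.627, 1.859]
wrist_force: [0.7, -0.5, -0.7]
width: 0.0572
finger_force: 0.0
```

drive_tool --deltas "0 0 0 0 0 0 10; 0 0 0 0 0 0 10; 0 0 0 0 0 0 10; 0 0 0 0 0 0 10; 0 0 0 0 0 0 10"

```text
time: 9.5
tool_pos: [0.4577, 0.304, 0.1116]
ee_rot: [-3.141, 0.628, 1.859]
wrist_force: [0.4, -0.2, -0.2]
width: 0.0239
finger_force: 30.0
```

```bash
python3 - <<'E'
from h import *
o=robot.get_obs();print({k:np.round(v,4).tolist() for k,v in o.items()})
R0=R.from_euler('xyz',o['ee_rot']);print('up100 in tool',R0.inv().apply([0,0,1]).round(3))
E
```

```text
{'time': 9.5, 'joint_positions': [0.8099, 0.3649, 1.3608, -0.5421, 1.7362, 0.5188], 'qvel': [-0.0003, 0.0004, 0.0003, 0.0002, -0.0008, -0.0014], 'joint_torque': [0.0411, -42.7119, -27.3243, -1.8596, 1.3626, 0.0805], 'tool_pos': [0.4577, 0.304, 0.1116], 'ee_rot': [-3.1411, 0.6276, 1.8591], 'wrist_force': [0.4484, -0.2011, -0.1712], 'wrist_torque': [0.3261, -0.0946, 0.2086], 'finger_force': 29.9934, 'width': 0.0239}
up100 in tool [-0.587 -0.    -0.809]
```

drive_tool --deltas "-0.09 0 -0.1 0 0 0 10; -0.2 0 -0.23 0 0 0 10; -0.35 0 -0.42 0 0 0 10; -0.5 0 -0.63 0 0 0 10; -0.63 0 -0.78 0 0 0 10"

```text
time: 10.0
tool_pos: [0.4593, 0.2994, 0.2148]
ee_rot: [3.139, 0.626, 1.857]
wrist_force: [-0.1, 0.5, -3.0]
width: 0.0239
finger_force: 30.0
```

drive_tool --deltas "-0.09 0 -0.1 0 0 0 10; -0.2 0 -0.23 0 0 0 10; -0.3 0 -0.4 0 0 0 10; -0.3 0 -0.4 0 0 0 10; -0.3 0 -0.4 0 0 0 10"

```text
time: 10.5
tool_pos: [0.4593, 0.2984, 0.2615]
ee_rot: [-3.14, 0.627, 1.859]
wrist_force: [0.2, -0.1, -3.9]
width: 0.0239
finger_force: 30.0
```

```bash
python3 - <<'E'
from h import *
o=robot.get_obs();print({k:np.round(v,4).tolist() for k,v in o.items()})
w=snap('wrist','w4')
c=np.array([.490,-.088,.03])
for yaw in(-104.5,):
    y=np.radians(yaw);x=np.array([np.cos(y),np.sin(y),0])
    # drum centre height over rim 25 + 5 proud + clearance; TCP rel drum centre: handle +.019 along z
    T=pose(y,np.radians(36),1);z=T.apply([0,0,1])
    off=-.0361*x+[0,0,.0817]+.019*z
    for bx,zc in((-.095,.08),(-.095,.03),(-.07,.025)):
        p=c+bx*x+[0,0,zc]+off;print(bx,zc,p,*rel(p,T))
    print(T.as_euler('xyz'))
E
```

```text
{'time': 10.5, 'joint_positions': [0.8017, 0.2861, 1.1603, -0.587, 1.9684, 0.3564], 'qvel': [0.0012, 0.0164, 0.0341, 0.0035, -0.0008, 0.0017], 'joint_torque': [-0.0078, -44.4047, -31.5684, -2.766, 1.1287, -0.0159], 'tool_pos': [0.4593, 0.2984, 0.2615], 'ee_rot': [-3.1405, 0.627, 1.8593], 'wrist_force': [0.1801, -0.1037, -3.9417], 'wrist_torque': [0.6507, 0.1365, -0.0321], 'finger_force': 29.994, 'width': 0.0239}
-0.095 0.08 [0.52002859 0.02811196 0.17632868] [-1.74  -0.18   2.305] [0.201 0.    0.28 ]
-0.095 0.03 [0.52002859 0.02811196 0.12632868] [-1.446 -0.178  2.71 ] [0.201 0.    0.28 ]
-0.07 0.025 [0.51376909 0.00390827 0.12132868] [-1.59  -0.307  2.876] [0.201 0.    0.28 ]
[-3.14159265  0.62831853  1.31772359]
```

View pics/w4.png

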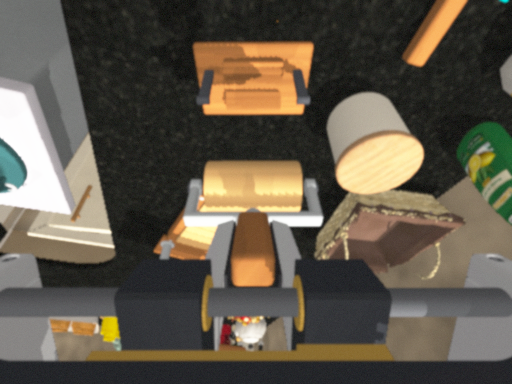

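The roller hangs straight in the gripper, clear of its cradle. Next I work out the move to the board's open end, with a lean of 32°.

```bash
cat >> h.py <<'E'
C=np.array([.490,-.088,.03]);BY=np.radians(-104.5)
def btcp(bx,zc,lean=32,by=0,c=C,yaw=BY):
    # TCP for drum centre at board x,y and height zc above rim
    x=np.array([np.cos(yaw),np.sin(yaw),0]);y=np.array([-x[1],x[0],0]);k=np.array([0,0,1]);l=np.radians(lean-28);T=pose(yaw,np.radians(lean),1)
    rz=np.cos(l)*k-np.sin(l)*x;rx=np.cos(l)*x+np.sin(l)*k
    return c+bx*x+by*y+zc*k-.0244*rx+.0859*rz+.019*T.apply([0,0,1]),T
E
python3 - <<'E'
from h import *
p,T=btcp(-.08,.07);print(p,*rel(p,T))
o=robot.get_obs();R0=R.from_euler('xyz',o['ee_rot']);print(rel(p,R0), rel([p[0],p[1],.24],R0))
E
```

```text
[0.51510415 0.00907053 0.16787578] [-1.827 -0.281  2.473] [0.191 0.044 0.287]
(array([-1.827, -0.281,  2.473]), array([0., 0., 0.])) (array([-2.25 , -0.283,  1.889]), array([0., 0., 0.]))
```

drive_tool --deltas "-0.15 -0.02 0.2 0 0 0 10; -0.35 -0.05 0.46 0 0 0 10; -0.55 -0.08 0.72 0 0 0 10; -0.74 -0.11 0.98 0 0 0 10"

```text
time: 10.95
tool_pos: [0.4815, 0.1811, 0.2237]
ee_rot: [-3.136, 0.628, 1.862]
wrist_force: [0.2, -0.6, -3.8]
width: 0.0241
finger_force: 30.0
```

drive_tool --deltas "-0.2 -0.03 0.26 0 0 0 10; -0.4 -0.06 0.52 0 0 0 10; -0.56 -0.09 0.76 0 0 0 10; -0.72 -0.11 0.98 0 0 0 10"

```text
time: 11.35
tool_pos: [0.5031, 0.0667, 0.1863]
ee_rot: [-3.135, 0.627, 1.862]
wrist_force: [0.2, 1.4, -2.9]
width: 0.0239
finger_force: 30.0
```

drive_tool --deltas "-0.2 -0.03 0.25 0.04 0.01 0.06 10; -0.3 -0.05 0.4 0.08 0.02 0.12 10; -0.36 -0.06 0.5 0.12 0.03 0.18 10; -0.36 -0.06 0.51 0.16 0.04 0.24 10; -0.36 -0.06 0.51 0.191 0.044 0.287 10"

```text
time: 11.85
tool_pos: [0.5145, 0.0091, 0.1666]
ee_rot: [-3.14, 0.558, 1.313]
wrist_force: [0.5, -0.8, -3.2]
width: 0.0236
finger_force: 30.0
```

drive_tool --deltas "0 0 0 0 0 0 10; 0 0 0 0 0 0 10; 0 0 0 0 0 0 10"

```text
time: 12.15
tool_pos: [0.5147, 0.0102, 0.1681]
ee_rot: [3.141, 0.557, 1.319]
wrist_force: [0.1, -0.0, -2.6]
width: 0.024
finger_force: 30.0
```

```bash
python3 - <<'E'
from h import *
p,T=btcp(-.08,.07);print(p,*rel(p,T))
o=robot.get_obs();print(o['tool_pos'],o['wrist_force'],o['wrist_torque'],o['joint_positions'])
w=snap('wrist','w5')
x=np.array([np.cos(BY),np.sin(BY),0]);y=np.array([-x[1],x[0],0])
print([np.round(proj(w,C+a*x+b*y)).tolist() for a,b in((-.105,-.095),(-.105,.095),(-.09,-.075),(-.09,.075))])
E
```

```text
[0.51510415 0.00907053 0.16787578] [-0.007  0.007  0.007] [ 0.001 -0.001  0.   ]
[0.51466079 0.0101955  0.16807254] [ 0.05651228 -0.04489604 -2.59113969] [ 0.65309209 -0.17125169  0.00464763] [ 0.23056226  0.21348279  1.40762173 -0.49882151  1.77406653  0.44333337]
[[164.0, 123.0], [343.0, 123.0], [185.0, 135.0], [322.0, 135.0]]
```

View pics/w5.png

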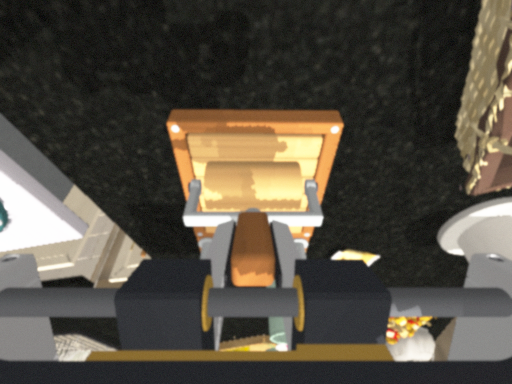

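Board and drum are aligned: the rim's front edge is at row 122, spanning columns 170–340, and the drum is centred over it. Descending gently.

drive_tool --deltas "0.05 0 0.08 0 0 0 10; 0.106 0 0.17 0 0 0 10; 0.15 0 0.24 0 0 0 10; 0.17 0 0.272 0 0 0 10; 0.17 0 0.272 0 0 0 10"

```text
time: 12.7
tool_pos: [0.5148, 0.0099, 0.1354]
ee_rot: [-3.141, 0.557, 1.317]
wrist_force: [-0.5, 1.0, -2.7]
width: 0.0238
finger_force: 30.0
```

drive_tool --deltas "0.0053 0 0.0085 0 0 0 10; 0.0106 0 0.017 0 0 0 10; 0.0159 0 0.0254 0 0 0 10; 0.0212 0 0.034 0 0 0 10; 0.0265 0 0.0424 0 0 0 10"

```text
time: 13.2
tool_pos: [0.5156, 0.01, 0.1317]
ee_rot: [3.139, 0.556, 1.316]
wrist_force: [0.6, -0.0, -2.6]
width: 0.0241
finger_force: 30.0
```

drive_tool --deltas "0.0053 0 0.0085 0 0 0 10; 0.0106 0 0.017 0 0 0 10; 0.0159 0 0.0254 0 0 0 10; 0.0159 0 0.0254 0 0 0 10"

```text
time: 13.6
tool_pos: [0.5154, 0.01, 0.1284]
ee_rot: [3.14, 0.557, 1.316]
wrist_force: [0.7, 0.1, -3.8]
width: 0.0241
finger_force: 30.0
```

drive_tool --deltas "0.0053 0 0.0085 0 0 0 10; 0.0106 0 0.017 0 0 0 10; 0.0106 0 0.017 0 0 0 10"

```text
time: 13.9
tool_pos: [0.5155, 0.0098, 0.1274]
ee_rot: [3.138, 0.557, 1.315]
wrist_force: [-0.3, 1.3, -0.7]
width: 0.024
finger_force: 30.0
```

drive_tool --deltas "0.0053 0 0.0085 0 0 0 10; 0.0106 0 0.017 0 0 0 10; 0.0106 0 0.017 0 0 0 10"

```text
time: 14.2
tool_pos: [0.5156, 0.0099, 0.1249]
ee_rot: [3.139, 0.557, 1.316]
wrist_force: [-0.5, 0.4, 0.7]
width: 0.0239
finger_force: 30.0
```

drive_tool --deltas "0.0053 0 0.0085 0 0 0 10; 0.0106 0 0.017 0 0 0 10; 0.0106 0 0.017 0 0 0 10"

```text
time: 14.5
tool_pos: [0.5156, 0.0098, 0.1233]
ee_rot: [3.138, 0.557, 1.315]
wrist_force: [-1.3, -0.1, 4.9]
width: 0.0242
finger_force: 30.0
```

drive_tool --deltas "0.0053 0 0.0085 0 0 0 10; 0.0053 0 0.0085 0 0 0 10; 0.0053 0 0.0085 0 0 0 10"

```text
time: 14.8
tool_pos: [0.5155, 0.0096, 0.1233]
ee_rot: [3.138, 0.558, 1.314]
wrist_force: [-1.3, -0.3, 6.9]
width: 0.0236
finger_force: 30.0
```

drive_tool --deltas "0.0053 0 0.0085 0 0 0 10; 0.0053 0 0.0085 0 0 0 10; 0.0053 0 0.0085 0 0 0 10"

```text
time: 15.1
tool_pos: [0.5154, 0.0093, 0.1232]
ee_rot: [3.137, 0.559, 1.314]
wrist_force: [-2.1, -0.0, 9.5]
width: 0.024
finger_force: 30.0
```

drive_tool --deltas "-0.045 0 0.04 0 0 0 10; -0.096 0 0.072 0 0 0 10; -0.147 0 0.104 0 0 0 10; -0.198 0 0.136 0 0 0 10; -0.249 0 0.168 0 0 0 10"

```text
time: 15.6
tool_pos: [0.5079, -0.0201, 0.1231]
ee_rot: [3.136, 0.559, 1.313]
wrist_force: [-3.7, 1.1, 14.1]
width: 0.0237
finger_force: 30.0
```

drive_tool --deltas "-0.042 0 0.027 0 0 0 10; -0.085 0 0.053 0 0 0 10; -0.127 0 0.08 0 0 0 10; -0.127 0 0.08 0 0 0 10; -0.127 0 0.08 0 0 0 10"

```text
time: 16.1
tool_pos: [0.5041, -0.0348, 0.123]
ee_rot: [3.136, 0.56, 1.312]
wrist_force: [-3.2, 1.2, 13.5]
width: 0.0239
finger_force: 30.0
```

```bash
python3 - <<'E'
from h import *
o=robot.get_obs();x=np.array([np.cos(BY),np.sin(BY),0]);p=btcp(0,.025)[0]
print(o['tool_pos'],(o['tool_pos']-p)@x,o['wrist_force'],o['wrist_torque'])
w=snap('wrist','w6')
E
```

```text
[ 0.50410793 -0.03478643  0.12300657] -0.034786756256253604 [-3.20696899  1.23637212 13.47258855] [-1.24786674  1.33093024 -0.47693744]
```

View pics/w6.png

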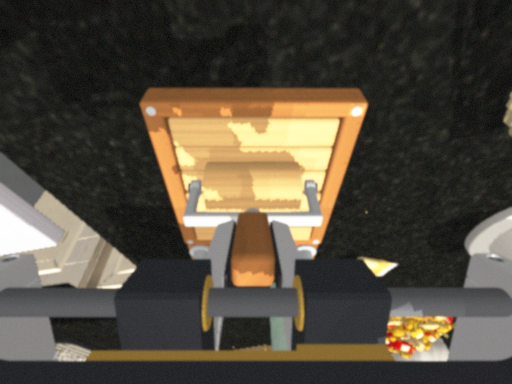

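Strips 1 and 2 are down, the grip holds and the force is about 17 N. Continuing.

drive_tool --deltas "-0.051 0 0.032 0 0 0 10; -0.102 0 0.064 0 0 0 10; -0.153 0 0.096 0 0 0 10; -0.203 0 0.127 0 0 0 10; -0.254 0 0.159 0 0 0 10"

```text
time: 16.65
tool_pos: [0.4967, -0.0632, 0.123]
ee_rot: [3.136, 0.559, 1.313]
wrist_force: [-3.5, 2.1, 12.7]
width: 0.024
finger_force: 30.0
```

drive_tool --deltas "-0.051 0 0.032 0 0 0 10; -0.102 0 0.064 0 0 0 10; -0.153 0 0.096 0 0 0 10; -0.203 0 0.127 0 0 0 10; -0.254 0 0.159 0 0 0 10"

```text
time: 17.15
tool_pos: [0.4892, -0.0924, 0.123]
ee_rot: [3.136, 0.559, 1.313]
wrist_force: [-4.3, 2.5, 13.5]
width: 0.024
finger_force: 30.0
```

drive_tool --deltas "-0.051 0 0.032 0 0 0 10; -0.102 0 0.064 0 0 0 10; -0.153 0 0.096 0 0 0 10; -0.203 0 0.127 0 0 0 10; -0.203 0 0.127 0 0 0 10"

```text
time: 17.65
tool_pos: [0.4831, -0.1161, 0.123]
ee_rot: [3.136, 0.56, 1.312]
wrist_force: [-4.0, 1.8, 14.3]
width: 0.0237
finger_force: 30.0
```

```bash
python3 - <<'E'
from h import *
o=robot.get_obs();x=np.array([np.cos(BY),np.sin(BY),0]);p=btcp(0,.025)[0]
print(o['tool_pos'],(o['tool_pos']-p)@x,o['wrist_force'],o['wrist_torque'],o['joint_positions'])
E
```

```text
[ 0.48308465 -0.11609896  0.1229776 ] 0.049199588678784364 [-4.00559864  1.8378256  14.26532525] [-1.01075354  1.44141898 -0.55206339] [ 0.01472705  0.1163201   1.61328909 -0.53842762  1.57301058  0.3152767 ]
```

drive_tool --deltas "-0.042 0 0.027 0 0 0 10; -0.085 0 0.053 0 0 0 10; -0.127 0 0.08 0 0 0 10; -0.153 0 0.096 0 0 0 10"

```text
time: 18.05
tool_pos: [0.4785, -0.134, 0.1229]
ee_rot: [3.136, 0.561, 1.312]
wrist_force: [-4.1, 1.5, 13.4]
width: 0.0235
finger_force: 30.0
```

drive_tool --deltas "-0.034 0 0.021 0 0 0 10; -0.068 0 0.042 0 0 0 10; -0.085 0 0.053 0 0 0 10; -0.085 0 0.053 0 0 0 10"

```text
time: 18.45
tool_pos: [0.4759, -0.1438, 0.1229]
ee_rot: [3.136, 0.562, 1.312]
wrist_force: [-4.2, 0.8, 13.3]
width: 0.024
finger_force: 30.0
```

```bash
python3 - <<'E'
from h import *
o=robot.get_obs();x=np.array([np.cos(BY),np.sin(BY),0]);p=btcp(0,.025)[0]
print(o['tool_pos'],(o['tool_pos']-p)@x,o['wrist_force'],o['wrist_torque'])
w=snap('wrist','w7');
y=np.array([-x[1],x[0],0])
print([np.round(proj(w,C+a*x+b*y)).tolist() for a,b in((-.105,-.095),(-.105,.095),(.105,-.095),(.09,.075))])
E
```

```text
[ 0.47590549 -0.14380707  0.12289928] 0.07782264777233468 [-4.22525878  0.8381898  13.26385976] [-1.27959981  1.4372796  -0.51129548]
[[64.0, -103.0], [437.0, -105.0], [164.0, 187.0], [324.0, 176.0]]
```

View pics/w7.png

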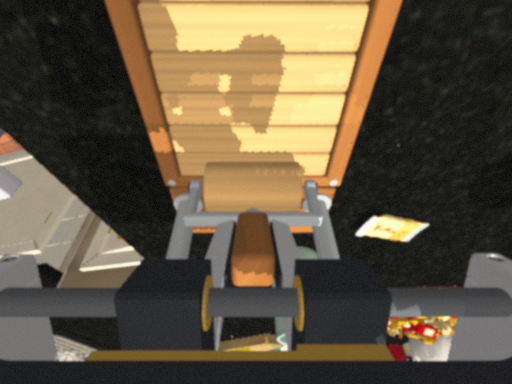

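The drum stands over strip 6 at the far rim (row 185), with the strips behind it level. Height stayed at 0.123 throughout, so all strips are down. I'm lifting away towards the open end.

drive_tool --deltas "-0.0265 0 -0.042 0 0 0 10; 0.1 0 -0.16 0 0 0 10; 0.32 0 -0.34 0 0 0 10; 0.55 0 -0.53 0 0 0 10; 0.742 0 -0.7 0 0 0 10"

```text
time: 19.0
tool_pos: [0.5011, -0.0431, 0.1373]
ee_rot: [-3.141, 0.554, 1.318]
wrist_force: [0.5, -0.7, -2.3]
width: 0.0235
finger_force: 30.0
```

drive_tool --deltas "0.12 0 -0.31 0 0 0 10; 0.24 0 -0.62 0 0 0 10; 0.36 0 -0.93 0 0 0 10; 0.36 0 -0.93 0 0 0 10"

```text
time: 19.4
tool_pos: [0.5234, 0.0356, 0.2002]
ee_rot: [3.135, 0.551, 1.318]
wrist_force: [-0.2, -0.4, -2.5]
width: 0.0237
finger_force: 30.0
```

```bash
python3 - <<'E'
from h import *
o=robot.get_obs();print(o['tool_pos'],o['wrist_force'],o['wrist_torque'])
g=np.array([.4577,.3040,.1116]);T=R.from_euler('xyz',[-3.1411,.6276,1.8591])
rx=np.array([np.cos(-1.2852),np.sin(-1.2852),0])
print(*rel(g+[0,0,.12]+.02*rx,T))
w=snap('wrist','w8')
x=np.array([np.cos(BY),np.sin(BY),0]);y=np.array([-x[1],x[0],0])
print([np.round(proj(w,C+a*x+b*y)).tolist() for a,b in((-.105,-.095),(-.105,.095),(-.09,-.075),(.09,.075))])
E
```

```text
[0.52335925 0.03564568 0.20019606] [-0.24586452 -0.40564269 -2.54881062] [ 0.53971953 -0.2045685  -0.00204998]
[ 1.764 -1.194 -1.46 ] [-0.187 -0.047 -0.286]
[[173.0, 129.0], [329.0, 129.0], [191.0, 139.0], [294.0, 226.0]]
```

drive_tool --deltas "0.2 -0.13 -0.17 0 0 0 10; 0.4 -0.27 -0.33 0 0 0 10; 0.63 -0.43 -0.52 0 0 0 10; 0.86 -0.58 -0.71 0 0 0 10"

```text
time: 19.85
tool_pos: [0.4918, 0.1537, 0.2119]
ee_rot: [-3.141, 0.557, 1.317]
wrist_force: [1.3, 0.0, -3.5]
width: 0.0242
finger_force: 30.0
```

drive_tool --deltas "0.24 -0.16 -0.2 -0.04 -0.01 -0.06 10; 0.48 -0.32 -0.4 -0.08 -0.02 -0.12 10; 0.7 -0.48 -0.58 -0.12 -0.03 -0.18 10; 0.85 -0.58 -0.71 -0.16 -0.04 -0.24 10; 0.904 -0.614 -0.75 -0.187 -0.047 -0.286 10"

```text
time: 20.35
tool_pos: [0.4612, 0.2834, 0.2273]
ee_rot: [-3.129, 0.631, 1.868]
wrist_force: [-0.1, -1.3, -4.0]
width: 0.0238
finger_force: 30.0
```

drive_tool --deltas "0 0 0 0 0 0 10; 0 0 0 0 0 0 10; 0 0 0 0 0 0 10"

```text
time: 20.65
tool_pos: [0.4628, 0.2804, 0.2291]
ee_rot: [-3.133, 0.631, 1.856]
wrist_force: [0.2, -0.2, -3.2]
width: 0.0239
finger_force: 30.0
```

```bash
python3 - <<'E'
from fit import *
o=robot.get_obs();print(o['tool_pos'],o['ee_rot'])
g=np.array([.4577,.3040,.1116]);T=R.from_euler('xyz',[-3.1411,.6276,1.8591])
print('to grasp pose',*rel(g,T));print('above',*rel(g+[0,0,.12],T))
a=cv2.imread('pics/w4.png')[120:260,150:360]
w=snap('wrist','w9');b=cv2.imread('pics/w9.png')
cv2.imwrite('pics/cmp.png',np.hstack([b,cv2.resize(a,(288,384*1) if 0 else (288,192)).repeat(1,0) if 0 else cv2.copyMakeBorder(a,0,244,0,0,0)]))
p=[.46478,.27932,-1.2852,.0006];print([np.round(proj(w,q)).tolist() for q in pts(p)[0][3:]])
E
```

```text
[0.46280895 0.28040154 0.22907665] [-3.13294508  0.63132517  1.85588427]
to grasp pose [0.888 0.024 0.806] [-0.006  0.002 -0.002]
above [ 0.18   0.016 -0.163] [-0.006  0.002 -0.002]
[[186.0, 36.0], [325.0, 36.0]]
```

View pics/cmp.png

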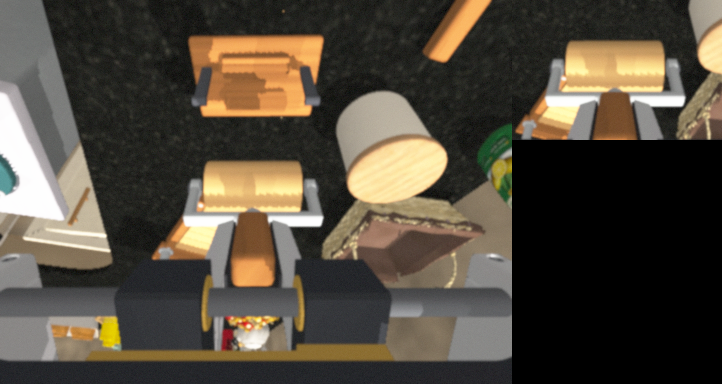

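The roller sits in the hand exactly as after the first lift (drum at columns 205–302, crosspiece at row 218). Lowering it along the reverse path.

drive_tool --deltas "0.16 0.02 -0.14 -0.006 0 0 10; 0.3 0.02 0.06 -0.006 0 0 10; 0.45 0.02 0.26 -0.006 0 0 10; 0.6 0.02 0.46 -0.006 0 0 10; 0.684 0.02 0.583 -0.006 0 0 10"

```text
time: 21.2
tool_pos: [0.4578, 0.3008, 0.1399]
ee_rot: [-3.14, 0.632, 1.858]
wrist_force: [-0.5, -0.9, -3.5]
width: 0.0238
finger_force: 30.0
```

drive_tool --deltas "0.03 0 0.04 0 0 0 10; 0.06 0 0.08 0 0 0 10; 0.09 0 0.12 0 0 0 10; 0.12 0 0.162 0 0 0 10; 0.12 0 0.162 0 0 0 10"

```text
time: 21.7
tool_pos: [0.4579, 0.3022, 0.1221]
ee_rot: [3.14, 0.631, 1.858]
wrist_force: [0.1, -0.1, -3.8]
width: 0.0241
finger_force: 30.0
```

```bash
python3 - <<'E'
from h import *
o=robot.get_obs();print(o['tool_pos'],o['ee_rot'],o['wrist_force'],o['wrist_torque'])
g=np.array([.4577,.3040,.1116]);T=R.from_euler('xyz',[-3.1411,.6276,1.8591]);print(*rel(g,T))
E
```

```text
[0.45785944 0.30224308 0.12211441] [3.13982142 0.63082459 1.85820741] [ 0.12348794 -0.08440319 -3.80350417] [ 0.67509985  0.12796506 -0.01760458]
[0.076 0.003 0.075] [ 0.001  0.002 -0.   ]
```

drive_tool --deltas "0.02 0 0.02 0 0 0 10; 0.04 0 0.04 0 0 0 10; 0.058 0 0.058 0 0.002 0 10; 0.07 0 0.07 0 0.002 0 10; 0.07 0 0.07 0 0.002 0 10"

```text
time: 22.2
tool_pos: [0.4574, 0.3036, 0.1122]
ee_rot: [3.14, 0.628, 1.859]
wrist_force: [-0.2, 0.1, -4.3]
width: 0.0238
finger_force: 30.0
```

drive_tool --deltas "0 0 0 0 0 0 10; 0 0 0 0 0 0 10"

```text
time: 22.4
tool_pos: [0.4576, 0.3037, 0.1127]
ee_rot: [3.139, 0.628, 1.858]
wrist_force: [0.3, -0.6, -3.2]
width: 0.0241
finger_force: 30.0
```

drive_tool --deltas "0.004 0 0.006 0 0 0 10; 0.009 0 0.012 0 0 0 10; 0.009 0 0.012 0 0 0 10; 0.009 0 0.012 0 0 0 10"

```text
time: 22.8
tool_pos: [0.4576, 0.3038, 0.1116]
ee_rot: [3.139, 0.628, 1.858]
wrist_force: [-0.3, 1.1, -0.8]
width: 0.0238
finger_force: 30.0
```

drive_tool --deltas "0.003 0 0.004 0 0 0 10; 0.003 0 0.004 0 0 0 10; 0.003 0 0.004 0 0 0 10"

```text
time: 23.1
tool_pos: [0.4576, 0.3039, 0.1116]
ee_rot: [3.138, 0.628, 1.857]
wrist_force: [-1.9, 1.2, 5.0]
width: 0.0238
finger_force: 30.0
```

Seated, with its weight taken by the cradle. Releasing slowly, then backing off along the handle.

drive_tool --deltas "0 0 0 0 0 0 30; 0 0 0 0 0 0 40; 0 0 0 0 0 0 60; 0 0 0 0 0 0 94; 0 0 0 0 0 0 94"

```text
time: 23.6
tool_pos: [0.4575, 0.3036, 0.1103]
ee_rot: [3.14, 0.628, 1.858]
wrist_force: [-0.4, -0.2, -0.8]
width: 0.0585
finger_force: 0.0
```

drive_tool --deltas "0 0 0 0 0 0 94; 0 0 0 0 0 0 94; 0 0 0 0 0 0 94; 0 0 0 0 0 0 94; 0 0 0 0 0 0 94"

```text
time: 24.1
tool_pos: [0.4575, 0.3037, 0.1106]
ee_rot: [3.14, 0.628, 1.858]
wrist_force: [-0.3, -0.7, 0.2]
width: 0.0931
finger_force: 0.0
```

drive_tool --deltas "0 0 -0.15 0 0 0 94; 0 0 -0.35 0 0 0 94; 0 0 -0.65 0 0 0 94; 0 0 -1 0 0 0 94"

```text
time: 24.5
tool_pos: [0.4401, 0.3604, 0.1925]
ee_rot: [3.141, 0.628, 1.858]
wrist_force: [0.1, 0.3, 0.6]
width: 0.0939
finger_force: 0.0
```

drive_tool --deltas "-0.2 0 -0.35 0 0 0 94; -0.4 0 -0.7 0 0 0 94; -0.4 0 -0.7 0 0 0 94; -0.4 0 -0.7 0 0 0 94"

```text
time: 24.9
tool_pos: [0.4381, 0.3694, 0.2735]
ee_rot: [3.135, 0.625, 1.856]
wrist_force: [0.5, -0.1, 0.1]
width: 0.094
finger_force: 0.0
```

```bash
python3 - <<'E'
from fit import *
o=robot.get_obs();print(o['tool_pos'],o['width'],o['wrist_force'])
w=snap('wrist','w10');t=snap('top','top3')
p=[.46478,.27932,-1.2852,.0006];print([np.round(proj(w,q)).tolist() for q in pts(p)[0]])
T=cv2.imread('pics/top3.png');a=cv2.imread('pics/w10.png')
b=cv2.resize(T[165:265,240:365],(375,300),interpolation=3);c=cv2.resize(T[175:255,130:230],(375,300),interpolation=3)
cv2.imwrite('pics/end.png',cv2.resize(np.hstack([cv2.resize(a,(800,600)),np.vstack([b,c])]),(800,408)))
E
```

```text
[0.43808728 0.36939571 0.27352652] 0.09404027587382598 [ 0.47845362 -0.09539579  0.09625494]
[[211.0, 152.0], [293.0, 152.0], [252.0, 158.0], [200.0, 94.0], [303.0, 94.0]]
```

View pics/end.png

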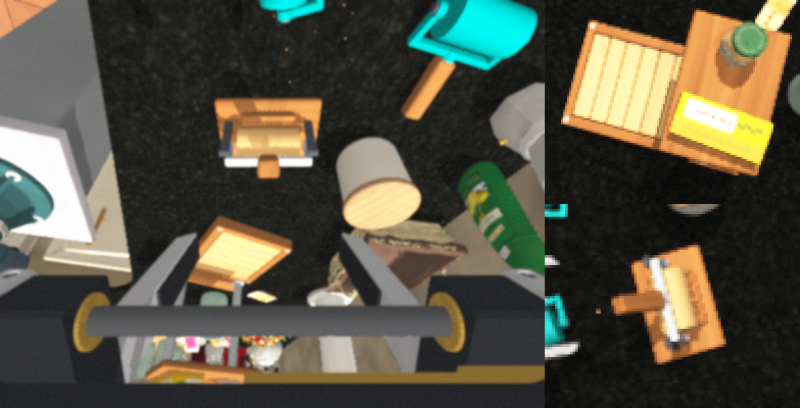

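The roller stands in its cradle as at the start, and the board's strips look flush, with nothing else moved.

```bash
python3 -c "
from bench import robot
print(robot.close_job())"
```

```text
the job is handed in; nothing more can be done
None
```

I rolled all six strips down in one pass at about 17 N, stood the roller back in its cradle and released it, and handed the job in at about 25 s; the judge returned no verdict.

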